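# Check the dough press stud with the ring gauge

### The job

Run the brass ring gauge down the dough press's threaded stud (clockwise seen from above), counting its turns, until you feel it bite on the rubber seal; leave it snug, no more than about a tenth of a turn past the first bite, and never push or squeeze it with more than 20 N. Then slide the red tally pointer along its scale to the number of turns the ring made, to the nearest half turn, and leave everything else on the counter where it is.

Things in the scene. Friction and masses are not known exactly. Their poses are not given: they have to be found in the camera images.
- press: Green cast base of the dough press, fixed to the counter: plate 150 x 150 x 16 mm, round pedestal 68 mm across up to 45 mm, black rubber seal on it up to 53 mm, and a steel threaded stud 23 mm across standing upright to 112 mm. Origin under the centre of the plate, on the stud's axis; z up.
- ring: Brass ring gauge already started on the stud and captive on it: hub 62 mm across, 22 mm high; a flat arm (18 mm wide, 70 mm from the axis at most, its top flush with the hub's top) carries the crank knob 55 mm from the axis along the ring's +x; a small counterweight on -x reaches 53 mm. Origin on the stud's axis at the hub's underside; z up.
- ring_top (a point): Centre of the hub's top, 22 mm above ring. One turn clockwise (from above) lowers the ring by 8 mm; it starts 1.4 to 3 turns before the bite and stays where it is left. Running free takes about 1 N at the knob; at the bite this jumps to about 4 N, then rises by about 11 N per radian of further turning. More than 0.85 rad past the bite is too much.
- knob_mid (a point): Middle of the red crank knob: an upright sleeve 16 mm across and 42 mm high that spins freely on its pin, 55 mm from the stud's axis; its lower end is 1.5 mm above the arm, this point 22.5 mm above the arm's top. It can be pinched from above or pushed round with a finger from behind, and goes down with the ring.
- seal_top (a point): Centre of the top of the black rubber seal, on the stud's axis. The bite is hidden under the ring's skirt and its height differs: the ring's underside is then 51 to 55 mm above the counter. The seal is squashed by at most 1.1 mm in this job (1.3 mm per radian of turning past the bite).
- tally: Wooden tally rail fixed to the counter, 75 x 190 x 14 mm, long along its own y. Blue stripes mark 0, 1, 2, 3, 4 turns at y = -60, -30, 0, 30, 60 mm, thin black ones the half turns. Origin under its centre; z up.
- pointer_mid (a point): Middle of the red pointer block on the rail, 22 (x) x 14 (y) x 30 mm (z), its middle 31 mm above the counter. It slides along the tally's y only, from y = -60 mm (0 turns) towards +y with 30 mm to a turn; it starts within 20 mm of zero. About 2 N moves it and it stays where it is left.
- wrench: Steel wrench lying on the counter, a bystander. Origin under its middle.
- spare_ring: Spare brass ring, 60 mm across, 20 mm high, a bystander. Origin under its centre.
- grease_tin: Yellow tin, 60 mm across, 45 mm high, a bystander. Origin under its centre.
- spare_seal: Small black rubber ring, 40 mm across, 8 mm high, a bystander lying between press and rail. Origin under its centre.
- tea_glass: Tea glass, 56 mm across, 85 mm high, a bystander. Origin under its centre.
- loaf: Round flat loaf, 164 mm across, 33 mm high, a bystander. Origin under its centre.
- scraper: Dough scraper, about 90 x 110 x 22 mm, a bystander. Origin under its middle.
There are look-alikes about, which are no part of the job. What is shaped like the press but purple or white is not meant. Several things have the shape of the tally; the one meant has the colours described above.

How it is judged:
By the outcome, as a careful person would: the job done as asked, in the order asked, and still so for the second after the job is handed in, with the robot touching nothing.
It also fails if it takes over 72 s, if anything falls off the work surface, if the arm or the gripper's body presses on something with over 40 N, if the wrist force passes 120 N, or if a joint passes its speed limit or range.

### The arm

A 6-joint arm with a two-finger parallel gripper is mounted at the origin on the work surface. World frame = base frame: x ahead of the robot, y to its left, z up, the work surface at z = 0. Lengths are in m, angles in rad, forces in N, time in s.
With the tool pointing down it reaches from about 0.35 to 0.775 m from the base axis. Payload 7.3 kg.
Tool frame: the origin (TCP) lies on the centre line of the jaws, within the pads' length; the fingertips stand tip_reach ahead of it and the grasp point (between the pads) lies 6 mm ahead of it (tip_reach is the distance from the TCP to the fingertips, in m); x points along the fingers, y is the direction in which the jaws open and shut, and the axes are right-handed (so a half turn about x gives the same grasp; the last joint's range is limited). The gripper opens to 92 mm and grips with 3 to 60 N. Pads are 19 mm wide; open, the fingers measure 130 mm over their backs; the gripper's body (75 mm by 190 mm) begins 47 mm behind the grasp point.
Start: joints at [-1.435, 0.342, 1.524, -0, 1.275, -0.146], TCP at [0.146, -0.504, 0.252] pointing down, gripper open.
Joint ranges: [-2.53, 2.53], [-0.77, 2.02], [0.04, 2.7], [-1, 4.14], [0.28, 2.66], [-3.11, 3.11]. Speed limits (rad/s): [2.57, 2.57, 3.14, 3.14, 3.14, 3.14].

### API

Orientations are given as [roll, pitch, yaw] about the fixed x, y, z axes, in that order (R = Rz(yaw) Ry(pitch) Rx(roll)).
In Python, from cell import observe, read_camera, get_calibration, hand_in, tip_reach gives the robot as it stands. The module is installed in compiled form; this text tells all that it offers.
- The arm moves only by the shell command python3 -m crank 'ROWS' [FORCE]. ROWS is JSON, a list of rows, each an object of numbers: "fingers": the opening, from -1 (shut) to 1 (fully open); "tx", "ty", "tz": the shift along the tool's x, y, z in units of 40 mm (1.0 is 40 mm); "roll": the turn about the tool's x in units of 10 degrees (1.0 is 10 degrees). In form: [{"fingers": .., "tx": .., "ty": .., "tz": .., "roll": ..}, ...]. A call has exactly 8 rows; each row is the pose to reach, as a shift and turn from the pose commanded when the call began, along the tool's axes at that moment; what a row does not reach only later rows make up. A row lasts 1/8 s, in which the tool goes at most 62.5 mm and 10.7 degrees, less where a joint would pass 70% of its speed; a pose out of reach is approached as far as the arm can. A call with a gripper value outside its range is refused whole. The fingers move at their own pace and stop on an object; FORCE is the grip in N (left out, the last holds). Time passes only in rows, so rows that repeat a pose let the fingers close, or fill a call up. It gives the time, the measured TCP pose, the force and the opening at its end, in the units of the state.
- observe(): the state, without advancing time (a new reading comes with each control period).
- read_camera(name): name is "scene" or "top"; returns (picture, depth): 384x512x3 uint8, red, green, blue; 384x512 float32, m along the optical axis (not along the pixel's ray), 0 where there is no reading.
- get_calibration(name): a dict with "vertical_fov" (degrees; the focal length in pixels is half the picture's height over the tangent of half this angle, whatever the lens; pixels are square), "cx", "cy" (the principal point, pixels), "pose" (4x4, takes a point from camera to world coordinates). Camera axes: x right, y down, z forward; pixel columns grow to the right and rows downward; lengths in m; the calibration is good to about 2 mm. A picture is of the moment at which its call begins. get_calibration takes no time and is no camera call.
- hand_in(): hands the job in, once; it reports no verdict.
The state is a dict: "time": time; "qpos": joint angles; "qvel": joint speeds; "joint_efforts": joint torques, N m; "tool_pos": TCP position; "tool_rot": TCP orientation; "contact_force": force on the tool from outside, world axes, zero at the start; "torque": the same for the moment, N m; "opening": finger opening in m.
Only numpy, scipy, OpenCV 4.12 (cv2) and the standard library are available. Lean on these libraries where they do the work, as an engineer would, in place of code of your own. Each camera call takes 0.05 s, during which the arm holds its last target. There are 200 camera calls.

## Working session

There is one attempt and no reset: what is moved stays moved. The work goes in short steps, Python scripts to look and compute and a shell command to move; the robot and the scene stay as the last step left them, time stands still between calls to the robot, and variables do not carry over. Pictures are saved under pics/ and viewed, about 8 in all and at most 12, crops included, and the job is handed in when it is done.

```bash
mkdir -p pics; cat > h.py <<'E'
import numpy as np, cv2, sys
from cell import *
def world(name,u,v,d):
    c=get_calibration(name); f=192/np.tan(np.radians(c["vertical_fov"])/2)
    p=np.array([(u-c["cx"])/f*d,(v-c["cy"])/f*d,d,1.]); return (np.array(c["pose"])@p)[:3]
def snap(name,fn):
    p,d=read_camera(name); np.savez(f"pics/{fn}.npz",p=p,d=d); return p,d
E
python3 - <<'E'
from h import *
for n in("scene","top"):
    p,d=snap(n,n+"0"); cv2.imwrite(f"pics/{n}0.png",p[...,::-1]); c=get_calibration(n); print(n,c)
print(observe(),tip_reach)
E
```

```text
scene {'vertical_fov': 45.43810693688358, 'cx': 253.92270641926993, 'cy': 189.27705543755735, 'pose': array([[-0.79528879,  0.50219173, -0.33958681,  0.94791655],
       [ 0.60605222,  0.67220433, -0.42525527,  0.5750219 ],
       [ 0.01471205, -0.54400809, -0.83895098,  1.21501789],
       [ 0.        ,  0.        ,  0.        ,  1.        ]])}
top {'vertical_fov': 48.24184959246558, 'cx': 252.90707895330561, 'cy': 189.8748305658555, 'pose': array([[-0.02115082, -0.99179919,  0.12604366,  0.32047868],
       [-0.99963098,  0.02312841,  0.01424679, -0.01237027],
       [-0.01704514, -0.12569582, -0.99192239,  1.32474065],
       [ 0.        ,  0.        ,  0.        ,  1.        ]])}
{'time': 0.1, 'qpos': array([-1.43499826e+00,  3.42642840e-01,  1.52491899e+00, -7.91754212e-06,
        1.27537498e+00, -1.46043775e-01]), 'qvel': array([ 6.41878626e-04, -8.06420453e-04, -2.63495616e-03, -3.92764188e-04,
        2.94365994e-06, -6.92492060e-04]), 'joint_efforts': array([ 1.88858095e-03, -4.32006383e+01, -2.44693637e+01,  7.19745364e-02,
        5.25413977e-02, -4.34479239e-05]), 'tool_pos': array([ 0.14596893, -0.50396486,  0.2511206 ]), 'tool_rot': array([-1.71120732,  1.56945214,  1.71222949]), 'contact_force': array([0.40948929, 0.26317336, 0.41315322]), 'torque': array([-0.00593327, -0.02989773, -0.02238612]), 'opening': 0.09186601498053117} 0.025
```

View pics/scene0.png

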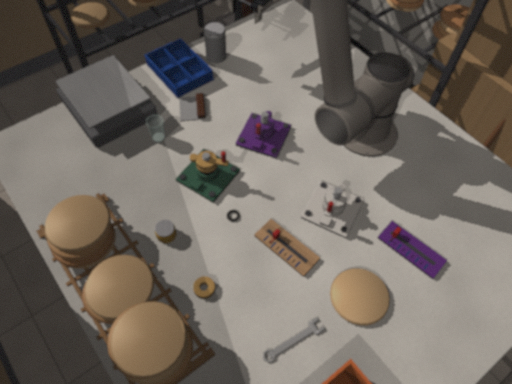

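View pics/top0.png

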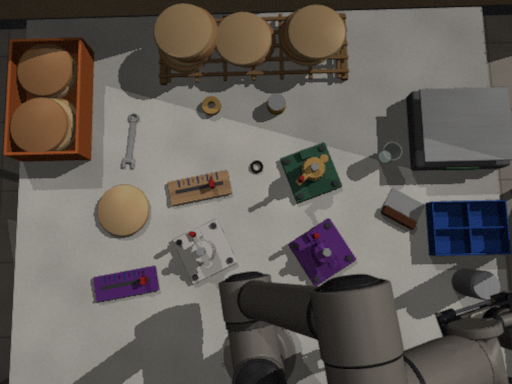

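Scene: the green press is at (208,175) and the wooden rail at (287,247). Top: green press (312,172), purple press (322,252), white press (205,250); wooden rail (200,187), purple rail (126,284). The green press and the wooden rail fit the description. I'll confirm both in one crop.

```bash
python3 - <<'E'
from h import *
t=np.load("pics/top0.npz")["p"]; 
a=cv2.resize(t[135:210,270:350],None,fx=5,fy=5,interpolation=3); b=cv2.resize(t[160:215,160:240],None,fx=5,fy=5,interpolation=3)
s=np.load("pics/scene0.npz")["p"]
c=cv2.resize(s[140:205,170:250],None,fx=5,fy=5,interpolation=3)[:275]; e=cv2.resize(s[215:280,248:328],None,fx=5,fy=5,interpolation=3)
c=cv2.resize(s[145:200,170:250],None,fx=5,fy=5,interpolation=3)
L=np.vstack([a[:300],b[:275]]); R=np.vstack([c,e[:300]])
cv2.imwrite("pics/c0.png",np.hstack([L,R])[...,::-1])
E
```

```text
(no output)
```

View pics/c0.png

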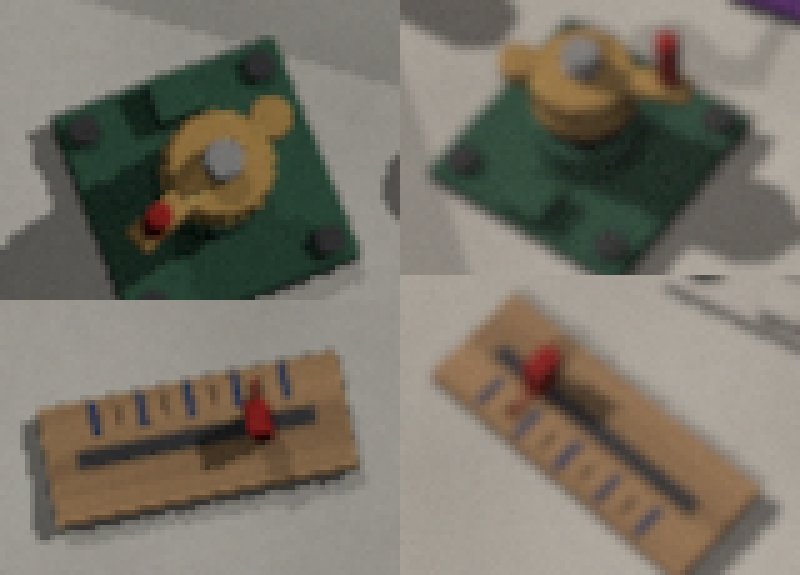

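```bash
cat >> h.py <<'E'
def onplane(name,u,v,z):
    a=world(name,u,v,.5); b=world(name,u,v,1.); return a+(b-a)*(z-a[2])/(b[2]-a[2])
E
python3 - <<'E'
from h import *
d=np.load("pics/top0.npz")["d"]; np.set_printoptions(precision=4,suppress=True)
for n,u,v,z in [("stud",314.8,167,.112),("knobtop",301.4,177.5,.13),("cw",325.4,157.6,.08),("hub",304,160,.08),("hub2",322,173,.08),("s0",217,176,.014),("s4",179,183.6,.014),("slotL",176,192,.014),("slotR",223,182.6,.014),("ptr",211.6,183,.046)]:
    k=d[int(round(v))-1:int(round(v))+2,int(round(u))-1:int(round(u))+2]
    print(n,world("top",u,v,np.median(k)),onplane("top",u,v,z), k.min(),k.max())
p=np.load("pics/top0.npz")["p"].astype(int)
r,g,b=p[...,0],p[...,1],p[...,2]
m=(r>90)&(g<60)&(b<60)
for nm,(x0,x1,y0,y1) in dict(knob=(290,312,165,190),ptr=(200,222,170,195)).items():
    P=np.array([world("top",u,v,d[v,u]) for v in range(y0,y1) for u in range(x0,x1) if m[v,u]]); print(nm,len(P),P[P[:,2]>np.percentile(P[:,2],50)].mean(0),P.max(0),P.min(0))
    for n2 in ["scene"]:pass
s=np.load("pics/scene0.npz"); p=s["p"].astype(int); d=s["d"]; r,g,b=p[...,0],p[...,1],p[...,2]
m=(r>90)&(g<60)&(b<60)
for nm,(x0,x1,y0,y1) in dict(knob=(215,235,145,170),ptr=(268,288,222,248)).items():
    P=np.array([world("scene",u,v,d[v,u]) for v in range(y0,y1) for u in range(x0,x1) if m[v,u]]); print(nm,len(P),P[P[:,2]>np.percentile(P[:,2],50)].mean(0),P.max(0),P.min(0))
u,v=170+580/5,145-0+58/5
print("stud scene",onplane("scene",170+(580-400)/5,145+58/5,.112))
E
```

```text
stud [ 0.5366 -0.1736  0.1115] [ 0.5365 -0.1736  0.112 ] 1.2256521 1.2328653
knobtop [ 0.5031 -0.1316  0.1375] [ 0.5042 -0.1324  0.13  ] 1.1943218 1.2021905
cw [ 0.5668 -0.2079  0.0934] [ 0.5695 -0.2101  0.08  ] 1.2466561 1.25236
hub [ 0.576  -0.1536  0.0177] [ 0.5638 -0.1469  0.08  ] 1.2501665 1.3336443
hub2 [ 0.5218 -0.1963  0.0925] [ 0.5238 -0.1982  0.08  ] 1.2428818 1.3222519
s0 [0.5331 0.1169 0.0133] [0.533  0.1168 0.014 ] 1.3238606 1.3327879
s4 [0.5119 0.2349 0.0141] [0.512  0.2349 0.014 ] 1.3217909 1.3332105
slotL [0.4857 0.2438 0.0159] [0.486  0.2441 0.014 ] 1.319072 1.3257102
slotR [0.5118 0.0984 0.0141] [0.5119 0.0984 0.014 ] 1.3245338 1.3280205
ptr [0.5069 0.1303 0.045 ] [0.5068 0.1302 0.046 ] 1.2900972 1.3114114
knob 16 [ 0.5034 -0.1328  0.1394] [ 0.5073 -0.1274  0.1419] [ 0.4984 -0.1403  0.0945]
ptr 34 [0.5075 0.1332 0.0481] [0.533  0.1386 0.0523] [0.4978 0.1258 0.0134]
knob 9 [ 0.5094 -0.1258  0.1379] [ 0.515  -0.1217  0.1386] [ 0.5042 -0.1321  0.1129]
ptr 36 [0.5148 0.1366 0.0451] [0.5232 0.1435 0.0485] [0.4887 0.124  0.0122]
stud scene [ 0.5458 -0.1631  0.112 ]
```

```bash
cat >> h.py <<'E'
from scipy.spatial.transform import Rotation as Ro
def state():
    o=observe(); M=Ro.from_euler("xyz",o["tool_rot"]).as_matrix(); return o,M
def to(target,yang=None):
    o,M=state(); dl=M.T@(np.array(target)-o["tool_pos"])/.04
    ya=np.degrees(np.arctan2(M[1,1],M[0,1]))
    print("pos",o["tool_pos"].round(4),"yang",round(ya,1),"j6",o["qpos"][5].round(3),"t",o["time"],"shift units",dl.round(3),"F",o["contact_force"].round(1),"xax",M[:,0].round(3))
    if yang is not None: print("roll units (+cw)",round((ya-yang)/10,2))
E
python3 - <<'E'
from h import *
to([.502,-.132,.20],40)
E
```

```text
pos [ 0.146  -0.504   0.2511] yang -73.9 j6 -0.146 t 0.1 shift units [  1.289  -6.455 -11.136] F [0.4 0.3 0.4] xax [-0.     0.001 -1.   ]
roll units (+cw) -11.39
```

```bash
python3 -m crank '[{"fingers":-0.2,"tx":0,"ty":-1.0,"tz":-1.4,"roll":-1},{"fingers":-0.2,"tx":0,"ty":-1.7,"tz":-2.9,"roll":-2},{"fingers":-0.2,"tx":0,"ty":-2.4,"tz":-4.2,"roll":-3},{"fingers":-0.2,"tx":0,"ty":-3.2,"tz":-5.6,"roll":-4},{"fingers":-0.2,"tx":0,"ty":-4.0,"tz":-7,"roll":-5},{"fingers":-0.2,"tx":0,"ty":-4.8,"tz":-8.4,"roll":-6},{"fingers":-0.2,"tx":0,"ty":-5.6,"tz":-9.8,"roll":-7},{"fingers":-0.2,"tx":0,"ty":-6.45,"tz":-11.1,"roll":-8}]' 6
python3 -c "
from h import *
to([.502,-.132,.20],40)"
```

```text
time: 1.1
tool_pos: [0.4926, -0.1419, 0.2515]
tool_rot: [-0.952, 1.571, -2.409]
contact_force: [0.7, -0.3, -1.0]
opening: 0.0368
pos [ 0.4926 -0.1419  0.2515] yang 6.5 j6 -0.543 t 1.1 shift units [ 1.288  0.262 -0.219] F [ 0.7 -0.3 -1. ] xax [-0. -0. -1.]
roll units (+cw) -3.35
```

```bash
python3 -m crank '[{"fingers":-0.2,"tx":0.3,"ty":0,"tz":0,"roll":-1},{"fingers":-0.2,"tx":0.6,"ty":0,"tz":0,"roll":-2},{"fingers":-0.2,"tx":0.9,"ty":0,"tz":0,"roll":-3},{"fingers":-0.2,"tx":1.1,"ty":0,"tz":0,"roll":-3.4},{"fingers":-0.2,"tx":1.1,"ty":0,"tz":0,"roll":-3.4},{"fingers":-0.2,"tx":1.1,"ty":0,"tz":0,"roll":-3.4},{"fingers":-0.2,"tx":1.1,"ty":0,"tz":0,"roll":-3.4},{"fingers":-0.2,"tx":1.1,"ty":0,"tz":0,"roll":-3.4}]' 6
python3 - <<'E'
from h import *
to([.502,-.132,.15],40)
p,d=snap("scene","scene1"); t,dt=snap("top","top1")
a=cv2.resize(p[95:195,160:260],None,fx=4,fy=4,interpolation=3); b=cv2.resize(t[110:210,260:360],None,fx=4,fy=4,interpolation=3)
cv2.imwrite("pics/c1.png",np.hstack([a,b])[...,::-1])
E
```

```text
time: 2.1
tool_pos: [0.4915, -0.1437, 0.208]
tool_rot: [0.284, 1.57, -0.587]
contact_force: [-0.4, 0.4, 0.6]
opening: 0.0373
pos [ 0.4915 -0.1437  0.208 ] yang 40.1 j6 -1.134 t 2.1 shift units [ 1.449  0.388 -0.055] F [-0.4  0.4  0.6] xax [ 0. -0. -1.]
roll units (+cw) 0.01
```

View pics/c1.png

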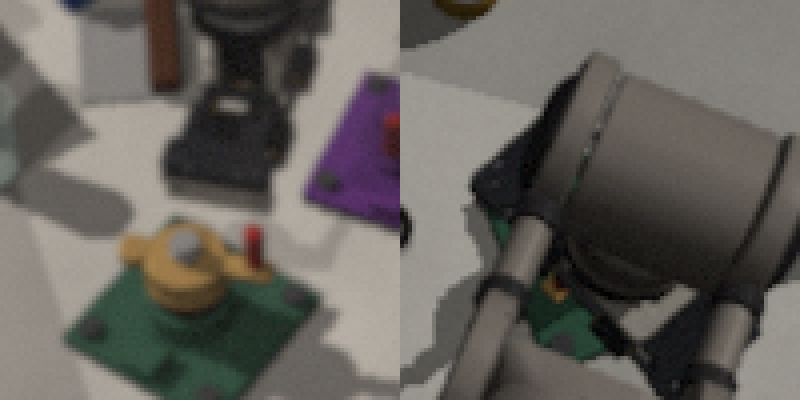

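```bash
python3 - <<'E'
from h import *
def proj(n,P):
    c=get_calibration(n); f=192/np.tan(np.radians(c["vertical_fov"])/2); q=np.linalg.inv(np.array(c["pose"]))@np.r_[P,1]
    return q[0]/q[2]*f+c["cx"],q[1]/q[2]*f+c["cy"],q[2]
o,M=state(); tp=o["tool_pos"]
for nm,y,z in [("tip+y+z",.0184,.0095),("tip+y-z",.0184,-.0095),("tip-y+z",-.0184,.0095),("tip-y-z",-.0184,-.0095),("back+y",.037,-.0095),("back-y",-.037,-.0095),("back+y+z",.037,.0095),("back-y+z",-.037,.0095)]:
    u,v,w=proj("scene",tp+M@[.025,y,z]); print(nm,(tp+M@[.025,y,z]).round(3),round(u,1),round(v,1),"crop",(u-160)*4,(v-95)*4,w)
s=np.load("pics/scene1.npz"); 
im=cv2.resize(s["p"][115:185,185:245],None,fx=8,fy=8,interpolation=3); cv2.imwrite("pics/c2.png",im[...,::-1])
for u,v in[(223,153),(224,152),(206,155),(206,157),(215,146),(207,145),(224,147)]: print((u,v),world("scene",u,v,s["d"][v,u]).round(4))
E
```

```text
tip+y+z [ 0.512 -0.139  0.183] 218.8 141.4 crop 235.07745732700823 185.58691050866253 1.31767826068439
tip+y-z [ 0.499 -0.125  0.183] 225.2 142.6 crop 260.7146466219218 190.33940630350367 1.3156656984838857
tip-y+z [ 0.484 -0.163  0.183] 222.0 131.8 crop 248.117101428561 147.15408389207312 1.3373226596443057
tip-y-z [ 0.471 -0.148  0.183] 228.3 132.9 crop 273.3967826953341 151.7787379384822 1.3353100974438015
back+y [ 0.514 -0.113  0.183] 223.5 147.6 crop 254.15947533296935 210.27073212164623 1.305736735966102
back-y [ 0.457 -0.16   0.183] 229.9 128.2 crop 279.6658598875007 132.7172955156509 1.345239059961585
back+y+z [ 0.526 -0.127  0.183] 217.1 146.4 crop 228.33772619776016 205.45148011773438 1.3077492981666063
back-y+z [ 0.469 -0.175  0.183] 223.6 127.0 crop 254.56311965835494 128.15519871824085 1.3472516221620894
(223, 153) [ 0.5069 -0.1281  0.136 ]
(224, 152) [ 0.5027 -0.129   0.1366]
(206, 155) [ 0.5431 -0.1668  0.1138]
(206, 157) [ 0.5465 -0.1622  0.1114]
(215, 146) [ 0.5575 -0.0851  0.251 ]
(207, 145) [ 0.5713 -0.103   0.2475]
(224, 147) [ 0.5419 -0.0653  0.255 ]
```

View pics/c2.png

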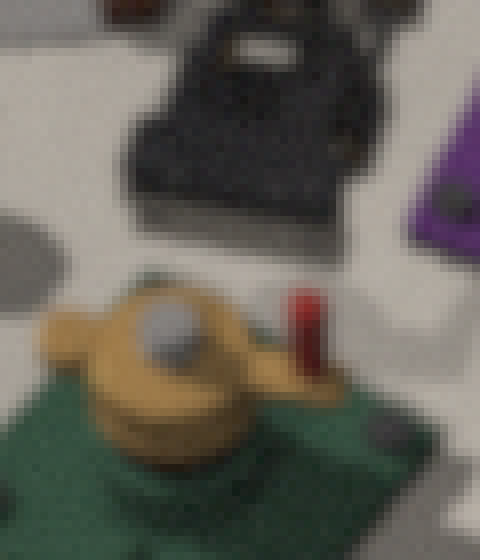

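```bash
python3 - <<'E'
from h import *
for u,v in[(202.5,144.4),(227.5,147.8),(215,146.1)]: print(onplane("scene",u,v,.249).round(4))
o,M=state()
print(o["tool_pos"]+M@[-.041,.095,.0375],o["tool_pos"]+M@[-.041,.095,-.0375])
# knob & stud in scene from this crop
print("knobtop",onplane("scene",185+307/8,115+295/8,.137).round(4),"knob bot",onplane("scene",185+312/8,115+372/8,.096).round(4),"stud",onplane("scene",185+170/8,115+325/8,.112).round(4),"cw",onplane("scene",185+62/8,115+335/8,.093))
E
```

```text
[ 0.5804 -0.1108  0.249 ]
[ 0.5335 -0.0616  0.249 ]
[ 0.5569 -0.0861  0.249 ]
[ 0.58828262 -0.11105132  0.24892972] [ 0.53994166 -0.05370892  0.24890006]
knobtop [ 0.504  -0.1302  0.137 ] knob bot [ 0.5068 -0.126   0.096 ] stud [ 0.5432 -0.1657  0.112 ] cw [ 0.57183    -0.19902263  0.093     ]
```

```bash
python3 -m crank '[{"fingers":-0.2,"tx":0.2,"ty":0.44,"tz":-0.04,"roll":0},{"fingers":-0.2,"tx":0.6,"ty":0.44,"tz":-0.04,"roll":0},{"fingers":-0.2,"tx":1.0,"ty":0.44,"tz":-0.04,"roll":0},{"fingers":-0.2,"tx":1.4,"ty":0.44,"tz":-0.04,"roll":0},{"fingers":-0.2,"tx":1.8,"ty":0.44,"tz":-0.04,"roll":0},{"fingers":-0.2,"tx":2.05,"ty":0.44,"tz":-0.04,"roll":0},{"fingers":-0.2,"tx":2.05,"ty":0.44,"tz":-0.04,"roll":0},{"fingers":-0.2,"tx":2.05,"ty":0.44,"tz":-0.04,"roll":0}]' 6
python3 - <<'E'
from h import *
to([.504,-.131,.125],40)
p,d=snap("scene","scene2"); a=cv2.resize(p[110:190,185:265],None,fx=7,fy=7,interpolation=3)
cv2.imwrite("pics/c3.png",a[...,::-1])
E
```

```text
time: 3.2
tool_pos: [0.5043, -0.131, 0.1261]
tool_rot: [0.426, 1.57, -0.444]
contact_force: [0.4, -0.1, -0.1]
opening: 0.0368
pos [ 0.5043 -0.131   0.1261] yang 40.2 j6 -1.102 t 3.2 shift units [ 0.028 -0.007 -0.005] F [ 0.4 -0.1 -0.1] xax [ 0.001 -0.    -1.   ]
roll units (+cw) 0.02
```

View pics/c3.png

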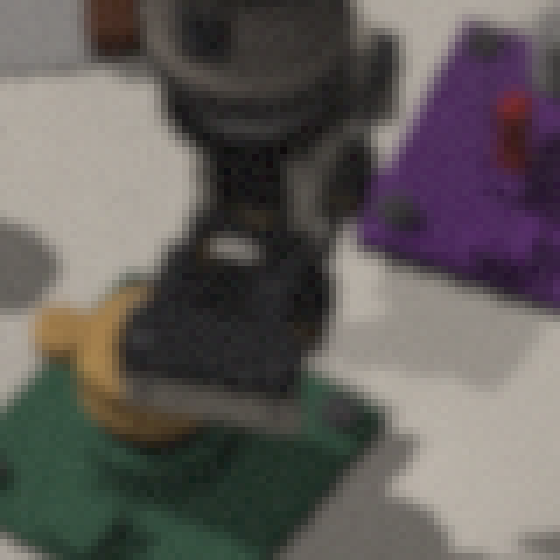

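The gripper body at crop (210,350) hides the knob, and no contact force shows yet. I'll close gently and check that the opening comes to about 16 mm.

```bash
python3 -m crank '[{"fingers":-1,"tx":0,"ty":0,"tz":0,"roll":0},{"fingers":-1,"tx":0,"ty":0,"tz":0,"roll":0},{"fingers":-1,"tx":0,"ty":0,"tz":0,"roll":0},{"fingers":-1,"tx":0,"ty":0,"tz":0,"roll":0},{"fingers":-1,"tx":0,"ty":0,"tz":0,"roll":0},{"fingers":-1,"tx":0,"ty":0,"tz":0,"roll":0},{"fingers":-1,"tx":0,"ty":0,"tz":0,"roll":0},{"fingers":-1,"tx":0,"ty":0,"tz":0,"roll":0}]' 6
python3 -c "
from h import *
to([.504,-.131,.125],40)"
```

```text
time: 4.25
tool_pos: [0.504, -0.131, 0.1258]
tool_rot: [0.527, 1.571, -0.343]
contact_force: [0.9, 1.8, 3.2]
opening: 0.0158
pos [ 0.504  -0.131   0.1258] yang 40.1 j6 -1.102 t 4.25 shift units [0.02  0.001 0.001] F [0.9 1.8 3.2] xax [ 0. -0. -1.]
roll units (+cw) 0.01
```

```bash
python3 -m crank '[{"fingers":-1,"tx":0.006,"ty":0.239,"tz":0.021,"roll":1},{"fingers":-1,"tx":0.011,"ty":0.470,"tz":0.083,"roll":2},{"fingers":-1,"tx":0.017,"ty":0.688,"tz":0.184,"roll":3},{"fingers":-1,"tx":0.022,"ty":0.884,"tz":0.322,"roll":4},{"fingers":-1,"tx":0.028,"ty":1.053,"tz":0.491,"roll":5},{"fingers":-1,"tx":0.033,"ty":1.191,"tz":0.688,"roll":6},{"fingers":-1,"tx":0.033,"ty":1.191,"tz":0.688,"roll":6},{"fingers":-1,"tx":0.033,"ty":1.191,"tz":0.688,"roll":6}]' 6
python3 - <<'E'
from h import *
to([.504,-.131,.125],-20)
o,M=state(); print("F tool",(M.T@o["contact_force"]).round(2), "torque tool",(M.T@o["torque"]).round(3))
p,d=snap("scene","scene3"); t,dt=snap("top","top3")
a=cv2.resize(p[110:190,185:265],None,fx=5,fy=5,interpolation=3); b=cv2.resize(t[130:210,270:350],None,fx=5,fy=5,interpolation=3)
cv2.imwrite("pics/c4.png",np.hstack([a,b])[...,::-1])
E
```

```text
time: 5.25
tool_pos: [0.559, -0.1205, 0.1247]
tool_rot: [2.351, 1.568, 0.434]
contact_force: [3.0, 5.2, 2.8]
opening: 0.0156
pos [ 0.559  -0.1205  0.1247] yang -19.9 j6 -0.002 t 5.25 shift units [-0.011 -1.204  0.714] F [3.  5.2 2.8] xax [ 0.002  0.001 -1.   ]
roll units (+cw) 0.01
F tool [-2.76  1.07 -5.88] torque tool [0.032 0.997 0.286]
```

View pics/c4.png

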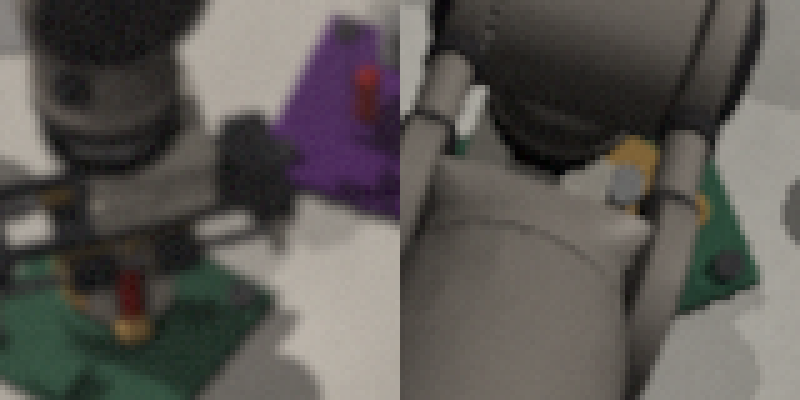

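Now rotated 60° with the knob still between the fingers (crop 130,290). The force of about 6 N points radially outward, so the true centre lies about 3 mm further in +x. I'll relax, trim the roll and grip again.

```bash
python3 -m crank '[{"fingers":-0.55,"tx":0,"ty":0,"tz":0,"roll":0},{"fingers":-0.55,"tx":0,"ty":0,"tz":0,"roll":-0.25},{"fingers":-0.55,"tx":0,"ty":0,"tz":0,"roll":-0.25},{"fingers":-0.55,"tx":0,"ty":0,"tz":0,"roll":-0.25},{"fingers":-1,"tx":0,"ty":0,"tz":0,"roll":-0.25},{"fingers":-1,"tx":0,"ty":0,"tz":0,"roll":-0.25},{"fingers":-1,"tx":0,"ty":0,"tz":0,"roll":-0.25},{"fingers":-1,"tx":0,"ty":0,"tz":0,"roll":-0.25}]' 6
cat > s.py <<'E'
from h import *
o,M=state(); ya=np.degrees(np.arctan2(M[1,1],M[0,1]))
print("yang",ya.round(1),"j6",o["qpos"][5].round(3),"Ftool",(M.T@o["contact_force"]).round(2),"Ttool",(M.T@o["torque"]).round(3),"open",round(o["opening"],4))
E
python3 s.py
python3 -m crank '[{"fingers":-1,"tx":0.006,"ty":0.239,"tz":0.021,"roll":1},{"fingers":-1,"tx":0.011,"ty":0.470,"tz":0.083,"roll":2},{"fingers":-1,"tx":0.017,"ty":0.688,"tz":0.184,"roll":3},{"fingers":-1,"tx":0.022,"ty":0.884,"tz":0.322,"roll":4},{"fingers":-1,"tx":0.028,"ty":1.053,"tz":0.491,"roll":5},{"fingers":-1,"tx":0.033,"ty":1.191,"tz":0.688,"roll":6},{"fingers":-1,"tx":0.039,"ty":1.292,"tz":0.905,"roll":7},{"fingers":-1,"tx":0.044,"ty":1.354,"tz":1.136,"roll":8}]' 6
python3 s.py
```

```text
time: 6.35
tool_pos: [0.558, -0.1214, 0.1243]
tool_rot: [0.201, 1.571, -1.672]
contact_force: [1.2, -0.7, -1.1]
opening: 0.0158
yang -17.4 j6 -0.045 Ftool [1.11 1.38 0.35] Ttool [ 0.05  -0.121  0.251] open 0.0158
time: 7.35
tool_pos: [0.5946, -0.1803, 0.1218]
tool_rot: [-0.29, 1.566, 2.717]
contact_force: [-4.9, 1.6, -0.2]
opening: 0.0156
yang -97.7 j6 1.287 Ftool [ 0.24 -0.91  5.05] Ttool [-0.033 -0.831 -0.223] open 0.0156
```

```bash
python3 -m crank '[{"fingers":-0.55,"tx":0,"ty":0,"tz":0,"roll":0},{"fingers":-0.55,"tx":0,"ty":0,"tz":0,"roll":0.44},{"fingers":-0.55,"tx":0,"ty":0,"tz":0,"roll":0.44},{"fingers":-0.55,"tx":0,"ty":0,"tz":0,"roll":0.44},{"fingers":-1,"tx":0,"ty":0,"tz":0,"roll":0.44},{"fingers":-1,"tx":0,"ty":0,"tz":0,"roll":0.44},{"fingers":-1,"tx":0,"ty":0,"tz":0,"roll":0.44},{"fingers":-1,"tx":0,"ty":0,"tz":0,"roll":0.44}]' 6
python3 s.py
python3 -m crank '[{"fingers":-1,"tx":0.006,"ty":0.239,"tz":0.021,"roll":1},{"fingers":-1,"tx":0.011,"ty":0.470,"tz":0.083,"roll":2},{"fingers":-1,"tx":0.017,"ty":0.688,"tz":0.184,"roll":3},{"fingers":-1,"tx":0.022,"ty":0.884,"tz":0.322,"roll":4},{"fingers":-1,"tx":0.028,"ty":1.053,"tz":0.491,"roll":5},{"fingers":-1,"tx":0.033,"ty":1.191,"tz":0.688,"roll":6},{"fingers":-1,"tx":0.039,"ty":1.292,"tz":0.905,"roll":7},{"fingers":-1,"tx":0.044,"ty":1.354,"tz":1.136,"roll":8}]' 6
python3 s.py
```

```text
time: 8.35
tool_pos: [0.5963, -0.1809, 0.1227]
tool_rot: [2.848, 1.57, -0.499]
contact_force: [0.5, -0.8, 1.0]
opening: 0.0158
yang -101.7 j6 1.358 Ftool [-0.98  0.68 -0.68] Ttool [ 0.017  0.009 -0.098] open 0.0158
time: 9.35
tool_pos: [0.5411, -0.2258, 0.1214]
tool_rot: [-2.324, 1.568, -0.789]
contact_force: [0.8, -3.6, -0.2]
opening: 0.0156
yang 177.9 j6 2.653 Ftool [ 0.18 -0.92 -3.57] Ttool [-0.002  0.372 -0.286] open 0.0156
```

```bash
python3 -m crank '[{"fingers":-0.35,"tx":0,"ty":0,"tz":0,"roll":0},{"fingers":-0.35,"tx":0,"ty":0,"tz":0,"roll":0},{"fingers":-0.35,"tx":0,"ty":0,"tz":0,"roll":-1},{"fingers":-0.35,"tx":0,"ty":0,"tz":0,"roll":-2},{"fingers":-0.35,"tx":0,"ty":0,"tz":0,"roll":-3},{"fingers":-0.35,"tx":0,"ty":0,"tz":0,"roll":-4},{"fingers":-0.35,"tx":0,"ty":0,"tz":0,"roll":-5},{"fingers":-0.35,"tx":0,"ty":0,"tz":0,"roll":-6}]' 6
python3 -m crank '[{"fingers":-0.35,"tx":0,"ty":0,"tz":0,"roll":-1},{"fingers":-0.35,"tx":0,"ty":0,"tz":0,"roll":-2},{"fingers":-0.35,"tx":0,"ty":0,"tz":0,"roll":-3},{"fingers":-0.35,"tx":0,"ty":0,"tz":0,"roll":-4},{"fingers":-0.35,"tx":0,"ty":0,"tz":0,"roll":-5},{"fingers":-0.35,"tx":0,"ty":0,"tz":0,"roll":-6},{"fingers":-0.35,"tx":0,"ty":0,"tz":0,"roll":-7},{"fingers":-0.35,"tx":0,"ty":0,"tz":0,"roll":-8}]' 6
python3 -m crank '[{"fingers":-0.35,"tx":0,"ty":0,"tz":0,"roll":-1},{"fingers":-0.35,"tx":0,"ty":0,"tz":0,"roll":-2},{"fingers":-0.35,"tx":0,"ty":0,"tz":0,"roll":-3},{"fingers":-0.35,"tx":0,"ty":0,"tz":0,"roll":-4},{"fingers":-0.35,"tx":0,"ty":0,"tz":0,"roll":-4.2},{"fingers":-1,"tx":0,"ty":0,"tz":0,"roll":-4.2},{"fingers":-1,"tx":0,"ty":0,"tz":0,"roll":-4.2},{"fingers":-1,"tx":0,"ty":0,"tz":0,"roll":-4.2}]' 6
python3 s.py
```

```text
time: 10.35
tool_pos: [0.541, -0.2243, 0.1207]
tool_rot: [-0.219, 1.57, 2.377]
contact_force: [-1.0, -0.2, -0.5]
opening: 0.0299
time: 11.35
tool_pos: [0.541, -0.2243, 0.1207]
tool_rot: [-1.806, 1.571, 2.187]
contact_force: [-0.3, 0.3, -0.3]
opening: 0.0298
time: 12.35
tool_pos: [0.5406, -0.2246, 0.1208]
tool_rot: [-1.937, 1.571, 2.778]
contact_force: [-1.3, 0.8, -0.4]
opening: 0.0157
yang 0.2 j6 -0.528 Ftool [ 0.43 -1.27 -0.83] Ttool [-0.02   0.002  0.035] open 0.0157
```

```bash
python3 -m crank '[{"fingers":-1,"tx":0.006,"ty":-0.239,"tz":-0.021,"roll":1},{"fingers":-1,"tx":0.011,"ty":-0.470,"tz":-0.083,"roll":2},{"fingers":-1,"tx":0.017,"ty":-0.688,"tz":-0.184,"roll":3},{"fingers":-1,"tx":0.022,"ty":-0.884,"tz":-0.322,"roll":4},{"fingers":-1,"tx":0.028,"ty":-1.053,"tz":-0.491,"roll":5},{"fingers":-1,"tx":0.033,"ty":-1.191,"tz":-0.688,"roll":6},{"fingers":-1,"tx":0.039,"ty":-1.292,"tz":-0.905,"roll":7},{"fingers":-1,"tx":0.044,"ty":-1.354,"tz":-1.136,"roll":8}]' 6
python3 s.py
python3 -m crank '[{"fingers":-1,"tx":0.006,"ty":-0.239,"tz":-0.021,"roll":1},{"fingers":-1,"tx":0.011,"ty":-0.470,"tz":-0.083,"roll":2},{"fingers":-1,"tx":0.017,"ty":-0.688,"tz":-0.184,"roll":3},{"fingers":-1,"tx":0.022,"ty":-0.884,"tz":-0.322,"roll":4},{"fingers":-1,"tx":0.028,"ty":-1.053,"tz":-0.491,"roll":5},{"fingers":-1,"tx":0.033,"ty":-1.191,"tz":-0.688,"roll":6},{"fingers":-1,"tx":0.039,"ty":-1.292,"tz":-0.905,"roll":7},{"fingers":-1,"tx":0.044,"ty":-1.354,"tz":-1.136,"roll":8}]' 6
python3 s.py
```

```text
time: 13.35
tool_pos: [0.4878, -0.1794, 0.1192]
tool_rot: [2.74, 1.567, -0.23]
contact_force: [6.5, 0.0, -4.3]
opening: 0.0159
yang -80.1 j6 0.897 Ftool [ 4.35  1.07 -6.36] Ttool [0.028 0.984 0.223] open 0.0159
time: 14.35
tool_pos: [0.5223, -0.1191, 0.1175]
tool_rot: [-2.878, 1.568, -0.96]
contact_force: [1.2, -6.5, -3.5]
opening: 0.0157
yang -160.1 j6 2.429 Ftool [ 3.55  1.12 -6.48] Ttool [0.011 0.991 0.165] open 0.0157
```

```bash
python3 -m crank '[{"fingers":-0.35,"tx":0,"ty":0,"tz":0,"roll":0},{"fingers":-0.35,"tx":0,"ty":0,"tz":0,"roll":0},{"fingers":-0.35,"tx":0,"ty":0,"tz":0,"roll":-1},{"fingers":-0.35,"tx":0,"ty":0,"tz":0,"roll":-2},{"fingers":-0.35,"tx":0,"ty":0,"tz":0,"roll":-3},{"fingers":-0.35,"tx":0,"ty":0,"tz":0,"roll":-4},{"fingers":-0.35,"tx":0,"ty":0,"tz":0,"roll":-5},{"fingers":-0.35,"tx":0,"ty":0,"tz":0,"roll":-6}]' 6
python3 -m crank '[{"fingers":-0.35,"tx":0,"ty":0,"tz":0,"roll":-1},{"fingers":-0.35,"tx":0,"ty":0,"tz":0,"roll":-2},{"fingers":-0.35,"tx":0,"ty":0,"tz":0,"roll":-3},{"fingers":-0.35,"tx":0,"ty":0,"tz":0,"roll":-4},{"fingers":-0.35,"tx":0,"ty":0,"tz":0,"roll":-5},{"fingers":-0.35,"tx":0,"ty":0,"tz":0,"roll":-6},{"fingers":-0.35,"tx":0,"ty":0,"tz":0,"roll":-7},{"fingers":-0.35,"tx":0,"ty":0,"tz":0,"roll":-8}]' 6
python3 -m crank '[{"fingers":-0.35,"tx":0,"ty":0,"tz":0,"roll":-1},{"fingers":-0.35,"tx":0,"ty":0,"tz":0,"roll":-2},{"fingers":-0.35,"tx":0,"ty":0,"tz":0,"roll":-3},{"fingers":-0.35,"tx":0,"ty":0,"tz":0,"roll":-4},{"fingers":-0.35,"tx":0,"ty":0,"tz":0,"roll":-4},{"fingers":-1,"tx":0,"ty":0,"tz":0,"roll":-4},{"fingers":-1,"tx":0,"ty":0,"tz":0,"roll":-4},{"fingers":-1,"tx":0,"ty":0,"tz":0,"roll":-4}]' 6
python3 s.py
python3 -m crank '[{"fingers":-1,"tx":0.006,"ty":0.239,"tz":0.021,"roll":1},{"fingers":-1,"tx":0.011,"ty":0.470,"tz":0.083,"roll":2},{"fingers":-1,"tx":0.017,"ty":0.688,"tz":0.184,"roll":3},{"fingers":-1,"tx":0.022,"ty":0.884,"tz":0.322,"roll":4},{"fingers":-1,"tx":0.028,"ty":1.053,"tz":0.491,"roll":5},{"fingers":-1,"tx":0.033,"ty":1.191,"tz":0.688,"roll":6},{"fingers":-1,"tx":0.039,"ty":1.292,"tz":0.905,"roll":7},{"fingers":-1,"tx":0.044,"ty":1.354,"tz":1.136,"roll":8}]' 6
python3 s.py
```

```text
time: 15.35
tool_pos: [0.521, -0.118, 0.1174]
tool_rot: [-0.376, 1.57, 2.603]
contact_force: [0.5, 0.6, -0.0]
opening: 0.03
time: 16.35
tool_pos: [0.521, -0.118, 0.1174]
tool_rot: [-1.717, 1.571, 2.659]
contact_force: [-1.4, -0.0, -0.1]
opening: 0.0297
time: 17.35
tool_pos: [0.5215, -0.118, 0.1174]
tool_rot: [1.076, 1.571, -0.142]
contact_force: [1.3, 0.3, 0.8]
opening: 0.016
yang 20.2 j6 -0.719 Ftool [-0.76  1.28  0.19] Ttool [0.041 0.02  0.226] open 0.016
time: 18.35
tool_pos: [0.5894, -0.1412, 0.1162]
tool_rot: [2.904, 1.568, 0.284]
contact_force: [4.2, 3.0, 1.1]
opening: 0.0156
yang -60.1 j6 0.685 Ftool [-1.04 -0.47 -5.14] Ttool [-0.056  0.816 -0.251] open 0.0156
```

```bash
python3 -m crank '[{"fingers":-0.55,"tx":0,"ty":0,"tz":0,"roll":0},{"fingers":-0.55,"tx":0,"ty":0,"tz":0,"roll":-0.28},{"fingers":-0.55,"tx":0,"ty":0,"tz":0,"roll":-0.28},{"fingers":-0.55,"tx":0,"ty":0,"tz":0,"roll":-0.28},{"fingers":-1,"tx":0,"ty":0,"tz":0,"roll":-0.28},{"fingers":-1,"tx":0,"ty":0,"tz":0,"roll":-0.28},{"fingers":-1,"tx":0,"ty":0,"tz":0,"roll":-0.28},{"fingers":-1,"tx":0,"ty":0,"tz":0,"roll":-0.28}]' 6
python3 s.py
python3 -m crank '[{"fingers":-1,"tx":0.006,"ty":0.239,"tz":0.021,"roll":1},{"fingers":-1,"tx":0.011,"ty":0.470,"tz":0.083,"roll":2},{"fingers":-1,"tx":0.017,"ty":0.688,"tz":0.184,"roll":3},{"fingers":-1,"tx":0.022,"ty":0.884,"tz":0.322,"roll":4},{"fingers":-1,"tx":0.028,"ty":1.053,"tz":0.491,"roll":5},{"fingers":-1,"tx":0.033,"ty":1.191,"tz":0.688,"roll":6},{"fingers":-1,"tx":0.039,"ty":1.292,"tz":0.905,"roll":7},{"fingers":-1,"tx":0.044,"ty":1.354,"tz":1.136,"roll":8}]' 6
python3 s.py
```

```text
time: 19.35
tool_pos: [0.5879, -0.142, 0.1156]
tool_rot: [1.067, 1.571, -1.498]
contact_force: [0.1, -0.6, -0.2]
opening: 0.0159
yang -57.0 j6 0.631 Ftool [0.16 0.58 0.29] Ttool [ 0.048 -0.036  0.176] open 0.0159
time: 20.35
tool_pos: [0.5789, -0.2117, 0.1136]
tool_rot: [-0.151, 1.569, 2.165]
contact_force: [-0.2, 2.3, 0.1]
opening: 0.0158
yang -137.3 j6 1.921 Ftool [-0.13 -1.44  1.85] Ttool [ 0.023 -0.553 -0.288] open 0.0158
```

```bash
python3 - <<'E'
from h import *
for n,box in(("top",(290,332,150,190)),("scene",(190,232,140,180))):
    s=np.load(f"pics/{n}0.npz"); p=s["p"]; d=s["d"]; x0,x1,y0,y1=box
    h=cv2.cvtColor(p,cv2.COLOR_RGB2HSV)
    m=(h[...,0]>12)&(h[...,0]<28)&(h[...,1]>90)&(h[...,2]>90)
    m=cv2.erode(m.astype(np.uint8),np.ones((3,3)))>0
    P=np.array([world(n,u,v,d[v,u]) for v in range(y0,y1) for u in range(x0,x1) if m[v,u]])
    z=P[:,2]; print(n,len(z),np.percentile(z,[10,25,50,75,90]).round(4))
    g=[world(n,u,v,d[v,u])[2] for v in range(y0-10,y1+10) for u in range(x0-15,x1+15) if 60<h[v,u,0]<90 and h[v,u,1]>80]
    print(" plate",np.percentile(g,[25,50,75]).round(4))
E
```

```text
top 182 [0.0914 0.0923 0.0937 0.0954 0.0969]
 plate [0.0143 0.0162 0.0182]
scene 153 [0.0901 0.0918 0.0933 0.0944 0.096 ]
 plate [0.0137 0.0162 0.0216]
```

```bash
python3 -m crank '[{"fingers":-1,"tx":0.006,"ty":0.239,"tz":0.021,"roll":1},{"fingers":-1,"tx":0.011,"ty":0.470,"tz":0.083,"roll":2},{"fingers":-1,"tx":0.017,"ty":0.688,"tz":0.184,"roll":3},{"fingers":-1,"tx":0.022,"ty":0.884,"tz":0.322,"roll":4},{"fingers":-1,"tx":0.028,"ty":1.053,"tz":0.491,"roll":5},{"fingers":-1,"tx":0.033,"ty":1.191,"tz":0.688,"roll":6},{"fingers":-0.35,"tx":0.033,"ty":1.191,"tz":0.688,"roll":6},{"fingers":-0.35,"tx":0.033,"ty":1.191,"tz":0.688,"roll":6}]' 6
python3 s.py
python3 -m crank '[{"fingers":-0.35,"tx":0,"ty":0,"tz":0,"roll":-1},{"fingers":-0.35,"tx":0,"ty":0,"tz":0,"roll":-2},{"fingers":-0.35,"tx":0,"ty":0,"tz":0,"roll":-3},{"fingers":-0.35,"tx":0,"ty":0,"tz":0,"roll":-4},{"fingers":-0.35,"tx":0,"ty":0,"tz":0,"roll":-5},{"fingers":-0.35,"tx":0,"ty":0,"tz":0,"roll":-6},{"fingers":-0.35,"tx":0,"ty":0,"tz":0,"roll":-7},{"fingers":-0.35,"tx":0,"ty":0,"tz":0,"roll":-8}]' 6
python3 -m crank '[{"fingers":-0.35,"tx":0,"ty":0,"tz":0,"roll":-1},{"fingers":-0.35,"tx":0,"ty":0,"tz":0,"roll":-2},{"fingers":-0.35,"tx":0,"ty":0,"tz":0,"roll":-3},{"fingers":-0.35,"tx":0,"ty":0,"tz":0,"roll":-4},{"fingers":-0.35,"tx":0,"ty":0,"tz":0,"roll":-5},{"fingers":-0.35,"tx":0,"ty":0,"tz":0,"roll":-6},{"fingers":-0.35,"tx":0,"ty":0,"tz":0,"roll":-7},{"fingers":-0.35,"tx":0,"ty":0,"tz":0,"roll":-8}]' 6
python3 s.py
```

```text
time: 21.35
tool_pos: [0.5262, -0.2248, 0.1127]
tool_rot: [-2.108, 1.57, -0.829]
contact_force: [0.5, 0.8, 0.5]
opening: 0.0284
yang 163.2 j6 2.897 Ftool [-0.48 -0.23  0.85] Ttool [-0.064 -0.201 -0.066] open 0.0284
time: 22.35
tool_pos: [0.5262, -0.2248, 0.1126]
tool_rot: [2.672, 1.57, -0.932]
contact_force: [0.8, -0.6, 0.6]
opening: 0.03
time: 23.35
tool_pos: [0.5262, -0.2248, 0.1126]
tool_rot: [1.267, 1.57, -0.94]
contact_force: [-0.3, 0.6, -0.1]
opening: 0.0301
yang -36.5 j6 0.099 Ftool [ 0.11 -0.57 -0.3 ] Ttool [-0.045  0.017  0.071] open 0.0301
```

```bash
python3 -m crank '[{"fingers":-0.35,"tx":0,"ty":0,"tz":0,"roll":-1},{"fingers":-0.35,"tx":0,"ty":0,"tz":0,"roll":-2},{"fingers":-0.35,"tx":0,"ty":0,"tz":0,"roll":-2.03},{"fingers":-1,"tx":0,"ty":0,"tz":0,"roll":-2.03},{"fingers":-1,"tx":0,"ty":0,"tz":0,"roll":-2.03},{"fingers":-1,"tx":0,"ty":0,"tz":0,"roll":-2.03},{"fingers":-1,"tx":0,"ty":0,"tz":0,"roll":-2.03},{"fingers":-1,"tx":0,"ty":0,"tz":0,"roll":-2.03}]' 6
python3 s.py
python3 -m crank '[{"fingers":-1,"tx":0.006,"ty":-0.239,"tz":-0.021,"roll":1},{"fingers":-1,"tx":0.011,"ty":-0.470,"tz":-0.083,"roll":2},{"fingers":-1,"tx":0.017,"ty":-0.688,"tz":-0.184,"roll":3},{"fingers":-1,"tx":0.022,"ty":-0.884,"tz":-0.322,"roll":4},{"fingers":-1,"tx":0.028,"ty":-1.053,"tz":-0.491,"roll":5},{"fingers":-1,"tx":0.033,"ty":-1.191,"tz":-0.688,"roll":6},{"fingers":-1,"tx":0.039,"ty":-1.292,"tz":-0.905,"roll":7},{"fingers":-1,"tx":0.044,"ty":-1.354,"tz":-1.136,"roll":8}]' 6
python3 s.py
```

```text
time: 24.35
tool_pos: [0.5257, -0.2245, 0.1125]
tool_rot: [-1.092, 1.571, -2.954]
contact_force: [-0.8, -0.5, 0.6]
opening: 0.0159
yang -16.7 j6 -0.247 Ftool [-0.65 -0.6   0.66] Ttool [ 0.006 -0.112 -0.065] open 0.0159
time: 25.35
tool_pos: [0.4866, -0.1654, 0.1109]
tool_rot: [1.095, 1.57, -2.168]
contact_force: [-0.6, -1.1, -0.4]
opening: 0.0156
yang -97.0 j6 1.217 Ftool [0.38 1.19 0.48] Ttool [ 0.044 -0.158  0.122] open 0.0156
```

```bash
cat > g.py <<'E'
from h import *
o,M=state(); f=(M.T@o["contact_force"]); ya=np.degrees(np.arctan2(M[1,1],M[0,1]))
print(f.round(2),ya.round(1),o["qpos"][5].round(2)); sys.exit(abs(f[1])>2.6)
E
S='x'
python3 -m crank '[{"fingers":-1,"tx":0.003,"ty":-0.120,"tz":-0.005,"roll":0.5},{"fingers":-1,"tx":0.006,"ty":-0.239,"tz":-0.021,"roll":1},{"fingers":-1,"tx":0.008,"ty":-0.356,"tz":-0.047,"roll":1.5},{"fingers":-1,"tx":0.011,"ty":-0.470,"tz":-0.083,"roll":2},{"fingers":-1,"tx":0.011,"ty":-0.470,"tz":-0.083,"roll":2},{"fingers":-1,"tx":0.011,"ty":-0.470,"tz":-0.083,"roll":2},{"fingers":-1,"tx":0.011,"ty":-0.470,"tz":-0.083,"roll":2},{"fingers":-1,"tx":0.011,"ty":-0.470,"tz":-0.083,"roll":2}]' 6 >/dev/null; python3 g.py &&
python3 -m crank '[{"fingers":-1,"tx":0.003,"ty":-0.120,"tz":-0.005,"roll":0.5},{"fingers":-1,"tx":0.006,"ty":-0.239,"tz":-0.021,"roll":1},{"fingers":-1,"tx":0.008,"ty":-0.356,"tz":-0.047,"roll":1.5},{"fingers":-1,"tx":0.011,"ty":-0.470,"tz":-0.083,"roll":2},{"fingers":-1,"tx":0.011,"ty":-0.470,"tz":-0.083,"roll":2},{"fingers":-1,"tx":0.011,"ty":-0.470,"tz":-0.083,"roll":2},{"fingers":-1,"tx":0.011,"ty":-0.470,"tz":-0.083,"roll":2},{"fingers":-1,"tx":0.011,"ty":-0.470,"tz":-0.083,"roll":2}]' 6 >/dev/null && python3 g.py &&
python3 -m crank '[{"fingers":-1,"tx":0.003,"ty":-0.120,"tz":-0.005,"roll":0.5},{"fingers":-1,"tx":0.006,"ty":-0.239,"tz":-0.021,"roll":1},{"fingers":-1,"tx":0.008,"ty":-0.356,"tz":-0.047,"roll":1.5},{"fingers":-1,"tx":0.011,"ty":-0.470,"tz":-0.083,"roll":2},{"fingers":-1,"tx":0.011,"ty":-0.470,"tz":-0.083,"roll":2},{"fingers":-1,"tx":0.011,"ty":-0.470,"tz":-0.083,"roll":2},{"fingers":-1,"tx":0.011,"ty":-0.470,"tz":-0.083,"roll":2},{"fingers":-1,"tx":0.011,"ty":-0.470,"tz":-0.083,"roll":2}]' 6 >/dev/null && python3 g.py &&
python3 -m crank '[{"fingers":-1,"tx":0.003,"ty":-0.120,"tz":-0.005,"roll":0.5},{"fingers":-1,"tx":0.006,"ty":-0.239,"tz":-0.021,"roll":1},{"fingers":-1,"tx":0.008,"ty":-0.356,"tz":-0.047,"roll":1.5},{"fingers":-1,"tx":0.011,"ty":-0.470,"tz":-0.083,"roll":2},{"fingers":-1,"tx":0.011,"ty":-0.470,"tz":-0.083,"roll":2},{"fingers":-1,"tx":0.011,"ty":-0.470,"tz":-0.083,"roll":2},{"fingers":-1,"tx":0.011,"ty":-0.470,"tz":-0.083,"roll":2},{"fingers":-1,"tx":0.011,"ty":-0.470,"tz":-0.083,"roll":2}]' 6 && python3 g.py
```

```text
[-4.65 -1.12  5.51] -116.6 1.6False
```

```bash
sed -i 's/sys.exit(abs(f\[1\])>2.6)/sys.exit(int(abs(f[1])>2.6))/; s/print(f.round(2)/print(o["tool_pos"].round(4),round(o["opening"],4),f.round(2)/' g.py; python3 g.py; python3 -c "
from h import *
snap('scene','scene4');snap('top','top4')"; python3 g.py
```

```text
[ 0.4921 -0.147   0.1103] 0.0155 [-4.65 -1.12  5.51] -116.6 1.6
[ 0.4921 -0.147   0.1103] 0.0157 [-4.81 -1.49  4.67] -116.6 1.6
```

```bash
python3 - <<'E'
from h import *
p=np.load("pics/scene4.npz")["p"];t=np.load("pics/top4.npz")["p"]
a=cv2.resize(p[110:190,175:255],None,fx=5,fy=5,interpolation=3); b=cv2.resize(t[130:210,270:350],None,fx=5,fy=5,interpolation=3)
cv2.imwrite("pics/c5.png",np.hstack([a,b])[...,::-1])
o,M=state(); print((M.T@o["torque"]).round(3))
E
```

```text
[ 0.029 -0.822 -0.313]
```

View pics/c5.png

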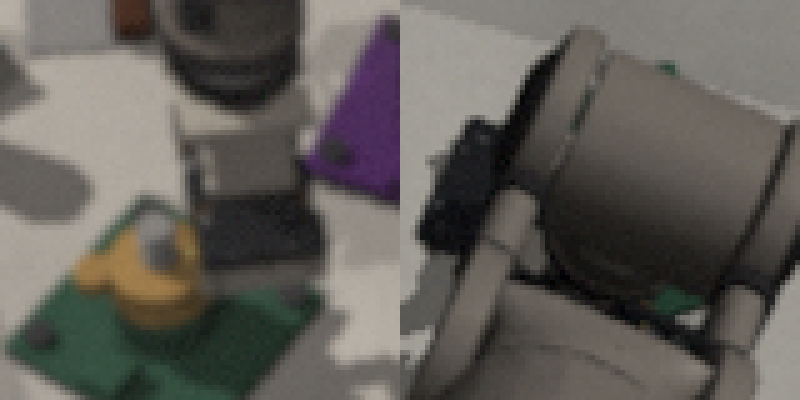

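```bash

python3 -m crank '[{"fingers":-0.55,"tx":0,"ty":0,"tz":0,"roll":0},{"fingers":-0.55,"tx":0,"ty":0,"tz":0,"roll":0},{"fingers":-0.55,"tx":0,"ty":0,"tz":0,"roll":0},{"fingers":-1,"tx":0,"ty":0,"tz":0,"roll":0},{"fingers":-1,"tx":0,"ty":0,"tz":0,"roll":0},{"fingers":-1,"tx":0,"ty":0,"tz":0,"roll":0},{"fingers":-1,"tx":0,"ty":0,"tz":0,"roll":0},{"fingers":-1,"tx":0,"ty":0,"tz":0,"roll":0}]' 6 >/dev/null; python3 g.py &&
python3 -m crank '[{"fingers":-1,"tx":0.003,"ty":-0.120,"tz":-0.005,"roll":0.5},{"fingers":-1,"tx":0.006,"ty":-0.239,"tz":-0.021,"roll":1},{"fingers":-1,"tx":0.008,"ty":-0.356,"tz":-0.047,"roll":1.5},{"fingers":-1,"tx":0.011,"ty":-0.470,"tz":-0.083,"roll":2},{"fingers":-1,"tx":0.011,"ty":-0.470,"tz":-0.083,"roll":2},{"fingers":-1,"tx":0.011,"ty":-0.470,"tz":-0.083,"roll":2},{"fingers":-1,"tx":0.011,"ty":-0.470,"tz":-0.083,"roll":2},{"fingers":-1,"tx":0.011,"ty":-0.470,"tz":-0.083,"roll":2}]' 6 >/dev/null && python3 g.py &&
python3 -m crank '[{"fingers":-1,"tx":0.003,"ty":-0.120,"tz":-0.005,"roll":0.5},{"fingers":-1,"tx":0.006,"ty":-0.239,"tz":-0.021,"roll":1},{"fingers":-1,"tx":0.008,"ty":-0.356,"tz":-0.047,"roll":1.5},{"fingers":-1,"tx":0.011,"ty":-0.470,"tz":-0.083,"roll":2},{"fingers":-1,"tx":0.011,"ty":-0.470,"tz":-0.083,"roll":2},{"fingers":-1,"tx":0.011,"ty":-0.470,"tz":-0.083,"roll":2},{"fingers":-1,"tx":0.011,"ty":-0.470,"tz":-0.083,"roll":2},{"fingers":-1,"tx":0.011,"ty":-0.470,"tz":-0.083,"roll":2}]' 6 >/dev/null && python3 g.py
```

```text
[ 0.4925 -0.1472  0.1103] 0.0158 [ 2.11 -1.2  -1.54] -116.7 1.6
[ 0.5037 -0.1319  0.1099] 0.0162 [-0.13 -1.35  0.61] -136.6 1.98
[ 0.5196 -0.1212  0.1095] 0.0159 [-0.51 -0.82  1.58] -156.6 2.36
```

```bash

python3 -m crank '[{"fingers":-1,"tx":0.001,"ty":-0.060,"tz":-0.001,"roll":0.25},{"fingers":-1,"tx":0.003,"ty":-0.120,"tz":-0.005,"roll":0.5},{"fingers":-1,"tx":0.004,"ty":-0.180,"tz":-0.012,"roll":0.75},{"fingers":-1,"tx":0.006,"ty":-0.239,"tz":-0.021,"roll":1},{"fingers":-1,"tx":0.007,"ty":-0.298,"tz":-0.033,"roll":1.25},{"fingers":-1,"tx":0.008,"ty":-0.356,"tz":-0.047,"roll":1.5},{"fingers":-1,"tx":0.010,"ty":-0.414,"tz":-0.064,"roll":1.75},{"fingers":-1,"tx":0.011,"ty":-0.470,"tz":-0.083,"roll":2}]' 6 >/dev/null; python3 g.py
```

```text
[ 0.538  -0.1167  0.109 ] 0.0159 [-3.25  0.87  3.44] -176.7 2.73
```

```bash
python3 -m crank '[{"fingers":-0.35,"tx":0,"ty":0,"tz":0,"roll":0},{"fingers":-0.35,"tx":0,"ty":0,"tz":0,"roll":-1},{"fingers":-0.35,"tx":0,"ty":0,"tz":0,"roll":-2},{"fingers":-0.35,"tx":0,"ty":0,"tz":0,"roll":-3},{"fingers":-0.35,"tx":0,"ty":0,"tz":0,"roll":-4},{"fingers":-0.35,"tx":0,"ty":0,"tz":0,"roll":-5},{"fingers":-0.35,"tx":0,"ty":0,"tz":0,"roll":-6},{"fingers":-0.35,"tx":0,"ty":0,"tz":0,"roll":-7}]' 6 >/dev/null
python3 -m crank '[{"fingers":-0.35,"tx":0,"ty":0,"tz":0,"roll":-1},{"fingers":-0.35,"tx":0,"ty":0,"tz":0,"roll":-2},{"fingers":-0.35,"tx":0,"ty":0,"tz":0,"roll":-3},{"fingers":-0.35,"tx":0,"ty":0,"tz":0,"roll":-4},{"fingers":-0.35,"tx":0,"ty":0,"tz":0,"roll":-5},{"fingers":-0.35,"tx":0,"ty":0,"tz":0,"roll":-6},{"fingers":-0.35,"tx":0,"ty":0,"tz":0,"roll":-7},{"fingers":-0.35,"tx":0,"ty":0,"tz":0,"roll":-8}]' 6 >/dev/null
python3 -m crank '[{"fingers":-0.35,"tx":0,"ty":0,"tz":0,"roll":-1},{"fingers":-0.35,"tx":0,"ty":0,"tz":0,"roll":-2},{"fingers":-0.35,"tx":0,"ty":0,"tz":0,"roll":-3},{"fingers":-0.35,"tx":0,"ty":0,"tz":0,"roll":-3},{"fingers":-1,"tx":0,"ty":0,"tz":0,"roll":-3},{"fingers":-1,"tx":0,"ty":0,"tz":0,"roll":-3},{"fingers":-1,"tx":0,"ty":0,"tz":0,"roll":-3},{"fingers":-1,"tx":0,"ty":0,"tz":0,"roll":-3}]' 6
python3 g.py &&
python3 -m crank '[{"fingers":-1,"tx":0.001,"ty":0.060,"tz":0.001,"roll":0.25},{"fingers":-1,"tx":0.003,"ty":0.120,"tz":0.005,"roll":0.5},{"fingers":-1,"tx":0.004,"ty":0.180,"tz":0.012,"roll":0.75},{"fingers":-1,"tx":0.006,"ty":0.239,"tz":0.021,"roll":1},{"fingers":-1,"tx":0.007,"ty":0.298,"tz":0.033,"roll":1.25},{"fingers":-1,"tx":0.008,"ty":0.356,"tz":0.047,"roll":1.5},{"fingers":-1,"tx":0.010,"ty":0.414,"tz":0.064,"roll":1.75},{"fingers":-1,"tx":0.011,"ty":0.470,"tz":0.083,"roll":2}]' 6 >/dev/null; python3 g.py
```

```text
time: 33.45
tool_pos: [0.5383, -0.117, 0.109]
tool_rot: [-0.65, 1.571, -2.162]
contact_force: [-0.6, -0.6, 0.4]
opening: 0.0157
[ 0.5383 -0.117   0.109 ] 0.0157 [-0.36 -0.62  0.56] 3.3 -0.41
[ 0.5571 -0.1191  0.1085] 0.0153 [-0.76 -1.32  0.3 ] -16.8 -0.05
```

```bash

python3 -m crank '[{"fingers":-1,"tx":0.001,"ty":0.060,"tz":0.001,"roll":0.25},{"fingers":-1,"tx":0.003,"ty":0.120,"tz":0.005,"roll":0.5},{"fingers":-1,"tx":0.004,"ty":0.180,"tz":0.012,"roll":0.75},{"fingers":-1,"tx":0.006,"ty":0.239,"tz":0.021,"roll":1},{"fingers":-1,"tx":0.007,"ty":0.298,"tz":0.033,"roll":1.25},{"fingers":-1,"tx":0.008,"ty":0.356,"tz":0.047,"roll":1.5},{"fingers":-1,"tx":0.010,"ty":0.414,"tz":0.064,"roll":1.75},{"fingers":-1,"tx":0.011,"ty":0.470,"tz":0.083,"roll":2}]' 6 >/dev/null; python3 g.py &&
python3 -m crank '[{"fingers":-1,"tx":0.001,"ty":0.060,"tz":0.001,"roll":0.25},{"fingers":-1,"tx":0.003,"ty":0.120,"tz":0.005,"roll":0.5},{"fingers":-1,"tx":0.004,"ty":0.180,"tz":0.012,"roll":0.75},{"fingers":-1,"tx":0.006,"ty":0.239,"tz":0.021,"roll":1},{"fingers":-1,"tx":0.007,"ty":0.298,"tz":0.033,"roll":1.25},{"fingers":-1,"tx":0.008,"ty":0.356,"tz":0.047,"roll":1.5},{"fingers":-1,"tx":0.010,"ty":0.414,"tz":0.064,"roll":1.75},{"fingers":-1,"tx":0.011,"ty":0.470,"tz":0.083,"roll":2}]' 6 >/dev/null && python3 g.py &&
python3 -m crank '[{"fingers":-1,"tx":0.001,"ty":0.060,"tz":0.001,"roll":0.25},{"fingers":-1,"tx":0.003,"ty":0.120,"tz":0.005,"roll":0.5},{"fingers":-1,"tx":0.004,"ty":0.180,"tz":0.012,"roll":0.75},{"fingers":-1,"tx":0.006,"ty":0.239,"tz":0.021,"roll":1},{"fingers":-1,"tx":0.007,"ty":0.298,"tz":0.033,"roll":1.25},{"fingers":-1,"tx":0.008,"ty":0.356,"tz":0.047,"roll":1.5},{"fingers":-1,"tx":0.010,"ty":0.414,"tz":0.064,"roll":1.75},{"fingers":-1,"tx":0.011,"ty":0.470,"tz":0.083,"roll":2}]' 6 >/dev/null && python3 g.py
```

```text
[ 0.5742 -0.1276  0.108 ] 0.016 [-0.04 -1.02 -0.41] -36.8 0.29
[ 0.5873 -0.1414  0.1076] 0.0162 [-0.17 -0.94 -0.47] -56.8 0.63
[ 0.5949 -0.1589  0.1071] 0.0162 [-0.47 -1.09  0.44] -76.7 0.95
```

Now at 836° with the running force steady at about 1 N. Continuing in the same steps.

```bash

python3 -m crank '[{"fingers":-1,"tx":0.001,"ty":0.060,"tz":0.001,"roll":0.25},{"fingers":-1,"tx":0.003,"ty":0.120,"tz":0.005,"roll":0.5},{"fingers":-1,"tx":0.004,"ty":0.180,"tz":0.012,"roll":0.75},{"fingers":-1,"tx":0.006,"ty":0.239,"tz":0.021,"roll":1},{"fingers":-1,"tx":0.007,"ty":0.298,"tz":0.033,"roll":1.25},{"fingers":-1,"tx":0.008,"ty":0.356,"tz":0.047,"roll":1.5},{"fingers":-1,"tx":0.010,"ty":0.414,"tz":0.064,"roll":1.75},{"fingers":-1,"tx":0.011,"ty":0.470,"tz":0.083,"roll":2}]' 6 >/dev/null; python3 g.py &&
python3 -m crank '[{"fingers":-1,"tx":0.001,"ty":0.060,"tz":0.001,"roll":0.25},{"fingers":-1,"tx":0.003,"ty":0.120,"tz":0.005,"roll":0.5},{"fingers":-1,"tx":0.004,"ty":0.180,"tz":0.012,"roll":0.75},{"fingers":-1,"tx":0.006,"ty":0.239,"tz":0.021,"roll":1},{"fingers":-1,"tx":0.007,"ty":0.298,"tz":0.033,"roll":1.25},{"fingers":-1,"tx":0.008,"ty":0.356,"tz":0.047,"roll":1.5},{"fingers":-1,"tx":0.010,"ty":0.414,"tz":0.064,"roll":1.75},{"fingers":-1,"tx":0.011,"ty":0.470,"tz":0.083,"roll":2}]' 6 >/dev/null && python3 g.py &&
python3 -m crank '[{"fingers":-1,"tx":0.001,"ty":0.060,"tz":0.001,"roll":0.25},{"fingers":-1,"tx":0.003,"ty":0.120,"tz":0.005,"roll":0.5},{"fingers":-1,"tx":0.004,"ty":0.180,"tz":0.012,"roll":0.75},{"fingers":-1,"tx":0.006,"ty":0.239,"tz":0.021,"roll":1},{"fingers":-1,"tx":0.007,"ty":0.298,"tz":0.033,"roll":1.25},{"fingers":-1,"tx":0.008,"ty":0.356,"tz":0.047,"roll":1.5},{"fingers":-1,"tx":0.010,"ty":0.414,"tz":0.064,"roll":1.75},{"fingers":-1,"tx":0.011,"ty":0.470,"tz":0.083,"roll":2}]' 6 >/dev/null && python3 g.py
```

```text
[ 0.5959 -0.1779  0.1066] 0.0159 [ 0.1  -0.93  0.78] -96.8 1.28
[ 0.5908 -0.1953  0.1063] 0.0159 [-1.18 -4.51  0.87] -116.7 1.59
```

Bite felt: the tangential force jumped from 0.9 to 4.5 N. I'll turn another 7.5° for snugness and to confirm the slope.

```bash

python3 -m crank '[{"fingers":-1,"tx":0,"ty":0.024,"tz":0,"roll":0.1},{"fingers":-1,"tx":0,"ty":0.048,"tz":0.001,"roll":0.2},{"fingers":-1,"tx":0.002,"ty":0.072,"tz":0.002,"roll":0.3},{"fingers":-1,"tx":0.002,"ty":0.096,"tz":0.003,"roll":0.4},{"fingers":-1,"tx":0.003,"ty":0.120,"tz":0.005,"roll":0.5},{"fingers":-1,"tx":0.003,"ty":0.144,"tz":0.007,"roll":0.6},{"fingers":-1,"tx":0.004,"ty":0.168,"tz":0.010,"roll":0.7},{"fingers":-1,"tx":0.004,"ty":0.180,"tz":0.012,"roll":0.75}]' 6 >/dev/null; python3 g.py
python3 -c "
from h import *
to([.507,.135,.2],170)"
```

```text
[ 0.5872 -0.2019  0.1062] 0.0158 [-1.02 -6.63  1.86] -124.2 1.71
pos [ 0.5872 -0.2019  0.1062] yang -124.2 j6 1.711 t 40.45 shift units [-2.336 -5.846  6.39 ] F [2.2 6.5 1. ] xax [ 0.     0.001 -1.   ]
roll units (+cw) -29.42
```

```bash

python3 -m crank '[{"fingers":-0.35,"tx":0,"ty":0,"tz":0,"roll":0},{"fingers":-0.35,"tx":0,"ty":0,"tz":0,"roll":0},{"fingers":-0.35,"tx":0,"ty":0,"tz":0,"roll":0},{"fingers":-0.35,"tx":-0.4,"ty":0,"tz":0,"roll":0},{"fingers":-0.35,"tx":-0.9,"ty":0,"tz":0,"roll":0},{"fingers":-0.13,"tx":-1.5,"ty":0,"tz":0,"roll":0},{"fingers":-0.13,"tx":-1.9,"ty":0,"tz":0,"roll":0},{"fingers":-0.13,"tx":-1.9,"ty":0,"tz":0,"roll":0}]' 6
python3 -c "
from h import *
to([.511,.134,.12],-80)"
```

```text
time: 41.45
tool_pos: [0.5876, -0.2031, 0.184]
tool_rot: [-3.049, 1.567, -0.504]
contact_force: [0.6, -0.8, -0.1]
opening: 0.0402
pos [ 0.5876 -0.2031  0.184 ] yang -124.2 j6 1.711 t 41.45 shift units [ 1.581 -5.899  6.322] F [ 0.6 -0.8 -0.1] xax [ 0.003 -0.002 -1.   ]
roll units (+cw) -4.42
```

```bash

python3 -m crank '[{"fingers":-0.13,"tx":0,"ty":-0.84,"tz":0.9,"roll":-0.7},{"fingers":-0.13,"tx":0,"ty":-1.7,"tz":1.8,"roll":-1.4},{"fingers":-0.13,"tx":0,"ty":-2.53,"tz":2.7,"roll":-2.1},{"fingers":-0.13,"tx":0,"ty":-3.37,"tz":3.6,"roll":-2.8},{"fingers":-0.13,"tx":0,"ty":-4.2,"tz":4.5,"roll":-3.5},{"fingers":-0.13,"tx":0,"ty":-5.05,"tz":5.4,"roll":-4.2},{"fingers":-0.13,"tx":0,"ty":-5.9,"tz":6.32,"roll":-4.42},{"fingers":-0.13,"tx":0,"ty":-5.9,"tz":6.32,"roll":-4.42}]' 6
python3 - <<'E'
from h import *
to([.511,.134,.047],-80)
p,d=snap("scene","scene5"); t,dt=snap("top","top5")
a=cv2.resize(p[200:280,245:325],None,fx=5,fy=5,interpolation=3); b=cv2.resize(t[150:230,160:240],None,fx=5,fy=5,interpolation=3)
cv2.imwrite("pics/c6.png",np.hstack([a,b])[...,::-1])
E
```

```text
time: 42.45
tool_pos: [0.5088, 0.1372, 0.1814]
tool_rot: [-0.271, 1.569, 3.051]
contact_force: [0.5, 0.2, -0.4]
opening: 0.04
pos [0.5088 0.1372 0.1814] yang -79.7 j6 1.508 t 42.45 shift units [ 3.36   0.091 -0.046] F [ 0.5  0.2 -0.4] xax [-0.002  0.    -1.   ]
roll units (+cw) 0.03
```

View pics/c6.png

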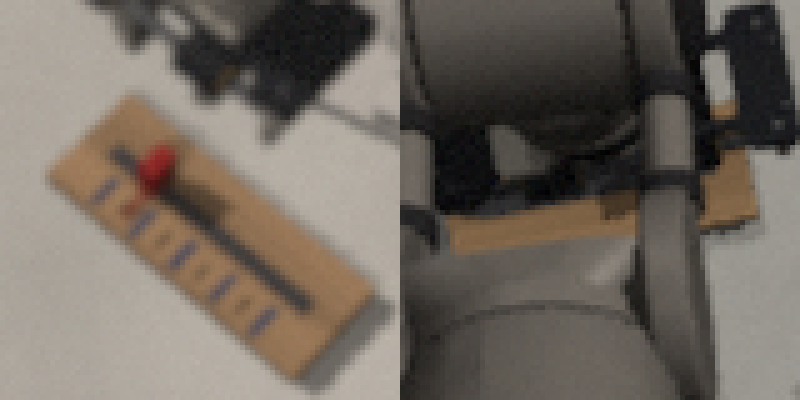

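Crop left: stripes 0 to 4 lie at (105,193), (145,223), (183,255), (221,289) and (262,320). The pointer is at (155,170), with its needle between 0 and 1. I'll descend and pinch it along the rail.

```bash

python3 -m crank '[{"fingers":-0.13,"tx":0.3,"ty":0.09,"tz":-0.05,"roll":0},{"fingers":-0.13,"tx":0.9,"ty":0.09,"tz":-0.05,"roll":0},{"fingers":-0.13,"tx":1.5,"ty":0.09,"tz":-0.05,"roll":0},{"fingers":-0.13,"tx":2.1,"ty":0.09,"tz":-0.05,"roll":0},{"fingers":-0.13,"tx":2.6,"ty":0.09,"tz":-0.05,"roll":0},{"fingers":-0.13,"tx":3.0,"ty":0.09,"tz":-0.05,"roll":0},{"fingers":-0.13,"tx":3.3,"ty":0.09,"tz":-0.05,"roll":0},{"fingers":-0.13,"tx":3.35,"ty":0.09,"tz":-0.05,"roll":0}]' 8
python3 g.py && python3 -m crank '[{"fingers":-1,"tx":0,"ty":0,"tz":0,"roll":0},{"fingers":-1,"tx":0,"ty":0,"tz":0,"roll":0},{"fingers":-1,"tx":0,"ty":0,"tz":0,"roll":0},{"fingers":-1,"tx":0,"ty":0,"tz":0,"roll":0},{"fingers":-1,"tx":0,"ty":0,"tz":0,"roll":0},{"fingers":-1,"tx":0,"ty":0,"tz":0,"roll":0},{"fingers":-1,"tx":0,"ty":0,"tz":0,"roll":0},{"fingers":-1,"tx":0,"ty":0,"tz":0,"roll":0}]' 8 && python3 g.py
python3 - <<'E'
from h import *
for n,L in dict(scene=[(266,238.6),(274,244.6),(281.6,251),(289.2,257.8),(297.4,264)],top=[(217,176),(179,183.6)]).items():
    for u,v in L: print(n,onplane(n,u,v,.014).round(4))
E
```

```text
time: 43.55
tool_pos: [0.5126, 0.1309, 0.0473]
tool_rot: [0.029, 1.57, -2.938]
contact_force: [0.7, -0.3, 0.1]
opening: 0.0399
[0.5126 0.1309 0.0473] 0.0399 [-0.15  0.46 -0.62] -80.0 1.5
time: 44.55
tool_pos: [0.5133, 0.1314, 0.0487]
tool_rot: [3.076, 1.57, 0.11]
contact_force: [-0.5, 1.1, 6.0]
opening: 0.014
[0.5133 0.1314 0.0487] 0.014 [-6.04 -1.14  0.28] -79.9 1.5
scene [0.5375 0.1239 0.014 ]
scene [0.531 0.153 0.014]
scene [0.5262 0.182  0.014 ]
scene [0.5223 0.2115 0.014 ]
scene [0.5159 0.2401 0.014 ]
top [0.533  0.1168 0.014 ]
top [0.512  0.2349 0.014 ]
```

```bash

python3 -m crank '[{"fingers":-1,"tx":0,"ty":-0.2,"tz":0,"roll":0},{"fingers":-1,"tx":0,"ty":-0.4,"tz":0,"roll":0},{"fingers":-1,"tx":0,"ty":-0.6,"tz":0,"roll":0},{"fingers":-1,"tx":0,"ty":-0.8,"tz":0,"roll":0},{"fingers":-1,"tx":0,"ty":-1.0,"tz":0,"roll":0},{"fingers":-1,"tx":0,"ty":-1.2,"tz":0,"roll":0},{"fingers":-1,"tx":0,"ty":-1.4,"tz":0,"roll":0},{"fingers":-1,"tx":0,"ty":-1.45,"tz":0,"roll":0}]' 8
python3 g.py 
python3 -m crank '[{"fingers":-0.5,"tx":0,"ty":0,"tz":0,"roll":0},{"fingers":-0.4,"tx":0,"ty":0,"tz":0,"roll":0},{"fingers":-0.4,"tx":0,"ty":0,"tz":0,"roll":0},{"fingers":-0.4,"tx":-0.5,"ty":0,"tz":0,"roll":0},{"fingers":-0.4,"tx":-1,"ty":0,"tz":0,"roll":0},{"fingers":-0.4,"tx":-1.6,"ty":0,"tz":0,"roll":0},{"fingers":-0.4,"tx":-2.2,"ty":0,"tz":0,"roll":0},{"fingers":-0.4,"tx":-3.0,"ty":0,"tz":0,"roll":0}]' 8
python3 -m crank '[{"fingers":-0.4,"tx":-0.3,"ty":0,"tz":0.6,"roll":0},{"fingers":-0.4,"tx":-0.5,"ty":0,"tz":1.2,"roll":0},{"fingers":-0.4,"tx":-1,"ty":0,"tz":1.8,"roll":0},{"fingers":-0.4,"tx":-1,"ty":0,"tz":2.4,"roll":0},{"fingers":-0.4,"tx":-1,"ty":0,"tz":2.8,"roll":0},{"fingers":-0.4,"tx":-1,"ty":0,"tz":2.8,"roll":0},{"fingers":-0.4,"tx":-1,"ty":0,"tz":2.8,"roll":0},{"fingers":-0.4,"tx":-1,"ty":0,"tz":2.8,"roll":0}]' 8
python3 - <<'E'
from h import *
p,d=snap("scene","scene6"); t,dt=snap("top","top6")
a=cv2.resize(p[200:280,245:325],None,fx=5,fy=5,interpolation=3); b=cv2.resize(p[135:215,165:245],None,fx=5,fy=5,interpolation=3)
cv2.imwrite("pics/c7.png",np.hstack([a,b])[...,::-1])
E
```

```text
time: 45.55
tool_pos: [0.5031, 0.1883, 0.0488]
tool_rot: [2.355, 1.569, -0.61]
contact_force: [-0.8, -1.9, 5.8]
opening: 0.0138
[0.5031 0.1883 0.0488] 0.0138 [-5.77  1.77  1.11] -79.9 1.61
time: 46.55
tool_pos: [0.5022, 0.1882, 0.1683]
tool_rot: [0.109, 1.569, -2.857]
contact_force: [0.7, 0.2, -0.1]
opening: 0.0273
time: 47.55
tool_pos: [0.3931, 0.1689, 0.208]
tool_rot: [2.084, 1.571, -0.883]
contact_force: [-0.7, -0.7, -0.3]
opening: 0.0275
```

View pics/c7.png

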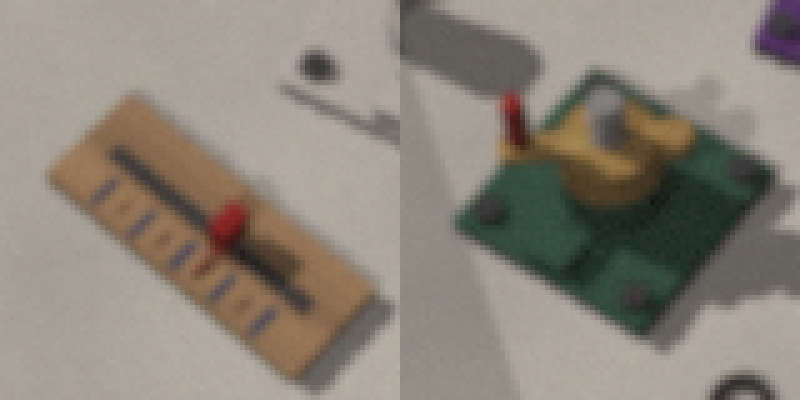

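```bash
python3 - <<'E'
from h import *
p=np.load("pics/scene6.npz")["p"];t=np.load("pics/top6.npz")["p"]
a=cv2.resize(p[228:272,260:304],None,fx=9,fy=9,interpolation=2); b=cv2.resize(t[160:204,172:216],None,fx=9,fy=9,interpolation=2)
cv2.imwrite("pics/c8.png",np.hstack([a,b])[...,::-1])
E
```

```text
(no output)
```

View pics/c8.png

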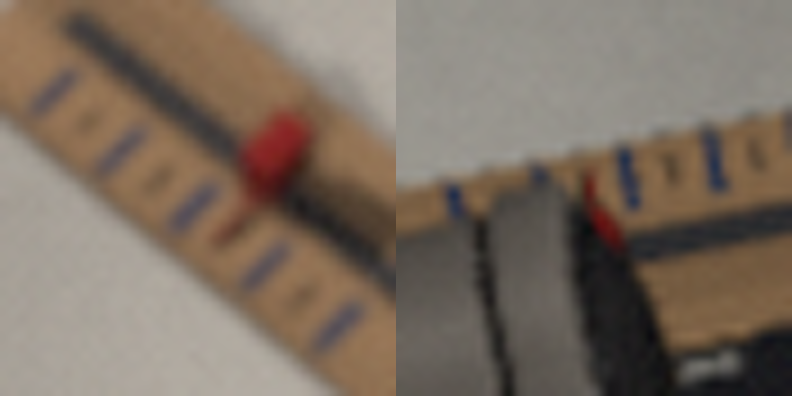

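The needle at (230,235) sits on the midpoint of stripes 2 (193,208) and 3 (267,265). The top view agrees, with the needle at 588 against a midpoint of about 583. The robot is clear of everything.

```bash
python3 -c "
from cell import *
print(observe()['time'],observe()['contact_force'].round(1)); print(hand_in())"
```

```text
47.65 [-0.7 -0.2  0.1]
the job is handed in; nothing more can be done
None
```

The ring is snug on the seal, the pointer stands at 2.5 turns, and the job was handed in at 47.65 s with the robot clear of everything.

- **Ring:** I turned it clockwise by its knob through about 884°, or 2.46 turns. The running force was about 1 N. It jumped to 4.5 N between 856° and 876°. A further 7.5° raised it to 6.6 N, so the ring sits about 0.2 rad past the first bite by force, at most about 0.5 rad by the step size. The height agrees: the underside works out near 52 mm at the bite, inside the 51 to 55 mm range.
- **Forces:** The squeeze was 6 N on the knob and 8 N on the pointer. The highest tool force I read was about 8 N. I read forces only at the end of each move, so brief peaks within a move were not seen.
- **Pointer:** In the last pictures its needle is on the 2.5 mark in the scene view and within about 2 mm of it in the top view.
- **Disagreements:** The two cameras differed by up to about 14 mm on the stud's position, so I trimmed the centre by feel. Early on, the off-centre path dragged the grip sideways on the knob with about 6 N. One settled reading at about 696° also showed 5 to 7 N of such drag.
- **Not checked:** I saw no contact with the bystander objects, but I did not re-measure them at the end.

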